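# Refill the relay tester's tray

## Task

Press the tray in the relay tester to release its push-push catch so that it springs out, and move every relay from the two trays on the bench into its free pockets, one to a pocket and standing upright like those already there. Stack the two emptied trays upright on the empty one in the corner-post rack, and push the loaded tray back into the tester until the catch holds it. Leave the other things on the bench where they are.

Things in the scene. Friction and masses are not known exactly. Their poses are not given: they have to be found in the camera images.
- tester: The relay tester, a grey bench unit; its mouth (51 mm wide, 37 high, mid-front) faces the robot. Origin at table height below the middle of the mouth; x into the mouth, y across, z up. The case fills x 0 to 190 mm, y -100 to 100, z 0 to 85 (knob 97). The tray slides into the mouth along the deck; its spring slider and catch are inside
- tester_deck (a point): middle of the near end of the tester's loading deck (tester x -140, y 0, z 25 mm = deck top). The deck runs to the mouth at x 0; it is 40 mm wide (less than a tray, so fingers pass beside it) from x -140 to -45, then 84 mm wide. Guide rails 9 mm high, inner faces at y +-25.5, stand on it from x -32 to 0 and flare out to x -46: 2.5 mm play each side of a tray
- bay_catch (a joint): travel of the spring slider that the tray's far end bears on, m: 0 out, 0.0515 hard stop, 0.0385 held by the push-push catch (as at the start). Held: pressing it on to 0.048 or more (best to the stop) and letting go makes it spring out to 0. Out: pushing it in to 0.048 or more and letting go leaves it held. It pushes back with 3 N (out) to 6 N (stop); push at 30 to 50 mm/s
- tester_mouth (a point): middle of the mouth at deck height (tester x 0, y 0, z 25 mm). Tray centre: 21.5 mm inside it when held (near end sticks out 41 mm), 18 mm outside it when sprung out. The tray is pushed on the middle of its near end (top edge 16 mm above the deck); it is not fastened to the slider and, once sprung out, can be drawn further out along the deck (centre 63 mm out: all pockets clear)
- tray_bay_c (a point): the tester's own tray, on the deck, far part in the mouth. All trays: black, 126 x 46 x 16 mm, five pockets in a row at x = -48, -24, 0, 24, 48 mm, each 22 (x) x 38 (y) mm at the top, narrowing in a 5 mm lead-in to 14.2 x 31.6; floor 3 mm above the underside; origin at the tray's centre, half-way up (8 mm above its underside); x along its length, z up
- tray_1_c (a point): a part-filled relay tray on the bench (126 x 46 x 16 mm, the same as the tester's tray); origin at the tray's centre, half-way up (8 mm above its underside); x along its length, z up
- tray_2_c (a point): the other relay tray on the bench, part-filled or empty (126 x 46 x 16 mm); origin at the tray's centre, half-way up (8 mm above its underside); x along its length, z up
- tray_pile_c (a point): an empty tray lying in the rack (126 x 46 x 16 mm); origin at the tray's centre, half-way up (8 mm above its underside); x along its length, z up
- tray_rack: the rack for empty trays: an aluminium base 160 x 80 mm, 6 mm thick, with four angled corner posts up to 62 mm high, flared above 48 mm, which keep trays in one pile with 6 mm of play all round. The long sides between the posts (x -48 to 48 mm) are open for fingers. Origin at table height under its centre; x along the length of the trays, z up
- relay_1_c (a point): a white relay, 12 (x) x 29 (y) x 24 mm (z), standing on its pins in a pocket, its top 11 mm above the tray's walls; origin at its centre; starts in a bench tray; may be absent
- relay_2_c (a point): a white relay, 12 (x) x 29 (y) x 24 mm (z), standing on its pins in a pocket, its top 11 mm above the tray's walls; origin at its centre; starts in a bench tray; may be absent
- relay_3_c (a point): a white relay, 12 (x) x 29 (y) x 24 mm (z), standing on its pins in a pocket, its top 11 mm above the tray's walls; origin at its centre; starts in a bench tray; may be absent
- relay_4_c (a point): a white relay, 12 (x) x 29 (y) x 24 mm (z), standing on its pins in a pocket, its top 11 mm above the tray's walls; origin at its centre; starts in a bench tray; may be absent
- relay_5_c (a point): a white relay, 12 (x) x 29 (y) x 24 mm (z), standing on its pins in a pocket, its top 11 mm above the tray's walls; origin at its centre; starts in a bench tray; may be absent
- relay_6_c (a point): a white relay, 12 (x) x 29 (y) x 24 mm (z), standing on its pins in a pocket, its top 11 mm above the tray's walls; origin at its centre; starts in a bench tray; may be absent
- relay_7_c (a point): a white relay, 12 (x) x 29 (y) x 24 mm (z), standing on its pins in a pocket, its top 11 mm above the tray's walls; origin at its centre; starts in tester's tray; may be absent
- relay_8_c (a point): a white relay, 12 (x) x 29 (y) x 24 mm (z), standing on its pins in a pocket, its top 11 mm above the tray's walls; origin at its centre; starts in tester's tray; may be absent
- solder_spool: standing solder reel, 56 mm diameter, 46 high; origin under its centre; a bystander
- air_duster: white spray can, 66 mm diameter, about 205 high; origin under its centre; a bystander
- circuit_board: green circuit board with parts on it, 110 x 76 mm, 13 high; origin under its centre; a bystander
- esd_brush: black brush, 80 x 34 mm, 26 high; origin under its centre; a bystander
- tweezers: steel tweezers, 126 mm long, 6 high; origin under its middle; a bystander
- cutters: side cutters with red grips, about 120 x 55 mm, 14 high; origin under the pivot; a bystander

How it is judged:
By the outcome, as a careful person would: the job done as asked, in the order asked, and still so for the second after the job is handed in, with the robot touching nothing.
Of relay_1, relay_2, relay_3, relay_4, relay_5, relay_6 only 2 to 4 are there at a start; the rules pass over those that are not, and their reading is None.
Of relay_7, relay_8 only 1 to 1 are there at a start; the rules pass over those that are not, and their reading is None.
At some moment in a run one of tray_1, tray_2 may be knocked a few centimetres aside while the robot is not near it.
It also fails if it takes over 210 s, if anything falls off the work surface, if the arm or the gripper's body presses on something with over 40 N, if the wrist force passes 120 N, or if a joint passes its speed limit or range.

## Robot

A 6-joint arm with a two-finger parallel gripper is mounted at the origin on the work surface. World frame = base frame: x ahead of the robot, y to its left, z up, the work surface at z = 0. Lengths are in m, angles in rad, forces in N, time in s.
With the tool pointing down it reaches from about 0.325 to 1 m from the base axis. Payload 5.1 kg.
Tool frame: the origin (TCP) lies on the front face of the gripper's body, between the roots of the fingers; the fingertips stand 73 mm ahead of it and the grasp point (between the pads) lies 54 mm ahead of it; z points along the fingers, y is the line along which they close (so a half turn about z gives the same grasp; the last joint's range is limited). The gripper opens to 85 mm and grips with 20 to 120 N. Pads are 22 mm wide; open, the fingers measure 114 mm over their backs; the gripper's body (76 mm by 85 mm) begins 54 mm behind the grasp point. The pads swing forward as they close: fully open they stand 13 mm farther back than shut.
Start: joints at [-0.083, 0.124, 1.65, -0, 1.367, -0.083], TCP at [0.65, -0, 0.304] pointing down, gripper open.
Joint ranges: [-2.61, 2.61], [-1.02, 2.33], [0.03, 2.71], [-1.35, 4.49], [0.32, 2.68], [-2.91, 2.91]. Speed limits (rad/s): [2.57, 2.57, 3.14, 3.14, 3.14, 3.14].

## Interface

Orientations are given as a unit quaternion [x, y, z, w].
In Python, from workcell import r gives the robot as it stands.
- The arm moves only by the tool arm_command, never from a script. Its argument "motion" is a list of rows, each a list of 5 numbers: the closure, from 0 (fully open) to 1 (shut), then the shift along the tool's x, y, z each as a share of 0.06 m, from -1 to 1, then the turn about the tool's z as a share of 180 degrees, from -1 to 1. A call has 1 to 8 rows; each row shifts and turns the commanded pose from where the row before left it, along the tool's axes as they then stand; what a row does not reach is not made up. A row lasts 1/8 s, in which the tool goes at most 62.5 mm and 10.7 degrees, less where a joint would pass 70% of its speed; a pose out of reach is approached as far as the arm can. A call with a number of a shift or a turn outside -1 to 1 is refused whole. A call with a gripper value outside its range is refused whole. The fingers move at their own pace and stop on an object; the grip force is fixed at half the most. Time passes only in rows, so rows that do not move let the fingers close. It gives the time, the measured TCP pose, the force, the opening and the grip force at its end, in the units of the state.
- r.get_state(): the state, without advancing time (a new reading comes with each control period).
- r.grab_frame(name): name is "scene" or "side" or "wrist"; returns the picture (384x512x3 uint8, blue, green, red); there is no depth.
- r.camera_info(name): a dict with "vfov" (degrees; the focal length in pixels is half the picture's height over the tangent of half this angle, whatever the lens; pixels are square), "cx", "cy" (the principal point, pixels), "world_to_cam" (4x4, takes a point from world to camera coordinates). Camera axes: x right, y up, looking along -z (the intrinsics and any distortion apply to the point x, -y, -z); pixel columns grow to the right and rows downward; lengths in m; the calibration is good to about 2 mm. A picture is of the moment at which its call begins: read the wrist's pose just before it. camera_info takes no time and is no camera call; for the wrist camera it gives the pose at the moment of the call.
- r.job_done(): hands the job in; it is judged then, once.
The state is a dict: "time": time; "q": joint angles; "qd": joint speeds; "joint_efforts": joint torques, N m; "tool_pos": TCP position; "orientation": TCP orientation; "ft_force": force on the tool from outside, world axes, zero at the start; "ft_torque": the same for the moment, N m; "finger_gap": finger opening in m; "gripper_force": force on a finger pad.
Only numpy, scipy, OpenCV 4.12 (cv2) and the standard library are available. Lean on these libraries where they do the work, as an engineer would, in place of code of your own. Each camera call takes 0.05 s, during which the arm holds its last target. There are 200 camera calls.

## Working session

There is one attempt and no reset: what is moved stays moved. The work goes in short steps, Python scripts to look and compute and a tool call to move; the robot and the scene stay as the last step left them, time stands still between calls to the robot, and variables do not carry over. Pictures are saved under pics/ and viewed, at most 14 in all, crops included, and the job is handed in when it is done.

Besides the shell and the picture viewer there is one more tool, called after "Call:" as name(argument=value, ...) on one line, values as JSON. arm_command: Moves the arm, as the interface text tells. Its arguments: {"type":"object","properties":{"motion":{"type":"array","items":{"type":"array","items":{"type":"number","minimum":-1,"maximum":1}}}},"required":["motion"]}

```bash
ls; mkdir -p pics
cat > h.py <<'E'
import numpy as np, cv2
from workcell import r
E
python3 - <<'E'
from h import *
print(r.get_state())
for n in ("scene","side","wrist"):
    c=r.camera_info(n); print(n,c)
    cv2.imwrite(f"pics/{n}0.png",r.grab_frame(n))
E
```

```text
pics
{'time': 0.0, 'q': array([-8.25744275e-02,  1.24490349e-01,  1.65172187e+00,  1.36271108e-05,
        1.36751956e+00, -8.26015236e-02]), 'qd': array([ 0.00135641,  0.00071019,  0.00062295,  0.00165809, -0.00048105,
       -0.00062156]), 'joint_efforts': array([ 3.96925461e-04, -4.23608243e+01, -3.65454090e+01,  2.94756808e-05,
        6.89593100e-03,  2.82237529e-06]), 'tool_pos': array([6.49517481e-01, 3.02064384e-05, 3.02634127e-01]), 'orientation': array([ 7.07097774e-01,  7.07114979e-01, -6.86235829e-04, -8.20418661e-04]), 'ft_force': array([ 0.94480645, -0.50481988,  0.68250729]), 'ft_torque': array([-0.03001764,  0.0303102 ,  0.03297283]), 'gripper_force': 0.0, 'finger_gap': 0.08552255171866466}
scene {'vfov': 51.76032825927085, 'cx': 258.9232620062631, 'cy': 188.26525927650547, 'world_to_cam': array([[ 0.59369585,  0.80441332, -0.02108188, -0.25279351],
       [-0.55929016,  0.431336  ,  0.70791509,  0.30205957],
       [ 0.5785497 , -0.40849536,  0.70598285, -1.46293058],
       [ 0.        ,  0.        ,  0.        ,  1.        ]])}
side {'vfov': 52.95927234699956, 'cx': 258.02674784510054, 'cy': 190.89723613626083, 'world_to_cam': array([[ 7.92527934e-01, -6.09835611e-01,  4.23675048e-05,
        -5.03152487e-01],
       [ 3.56022978e-01,  4.62735443e-01,  8.11864243e-01,
        -2.02977367e-01],
       [-4.95123332e-01, -6.43410007e-01,  5.83846255e-01,
        -8.84731045e-01],
       [ 0.00000000e+00,  0.00000000e+00,  0.00000000e+00,
         1.00000000e+00]])}
wrist {'vfov': 60.70646647915337, 'cx': 256.197882719199, 'cy': 195.08706548378075, 'world_to_cam': array([[ 9.99996924e-01,  2.72645859e-04, -2.46542786e-03,
        -6.49450440e-01],
       [-9.03160946e-04,  9.65734384e-01, -2.59530891e-01,
         3.24313802e-02],
       [ 2.31018843e-03,  2.59532319e-01,  9.65731660e-01,
        -3.77815297e-01],
       [ 0.00000000e+00,  0.00000000e+00,  0.00000000e+00,
         1.00000000e+00]])}
```

View pics/scene0.png

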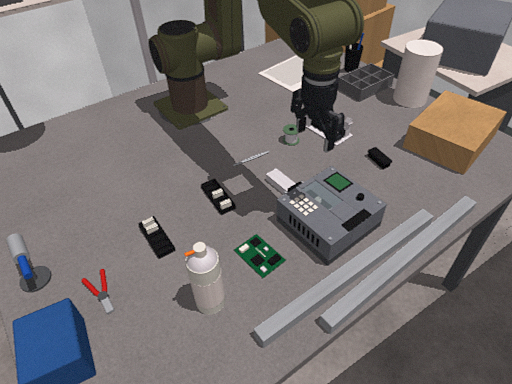

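View pics/side0.png

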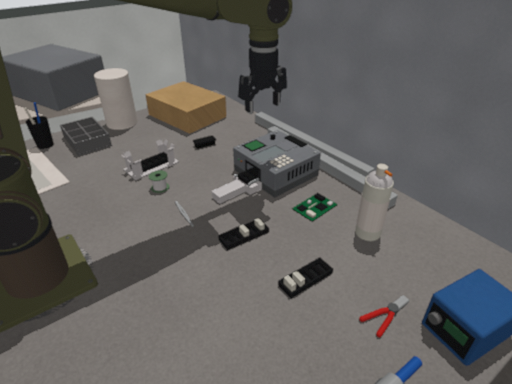

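View pics/wrist0.png

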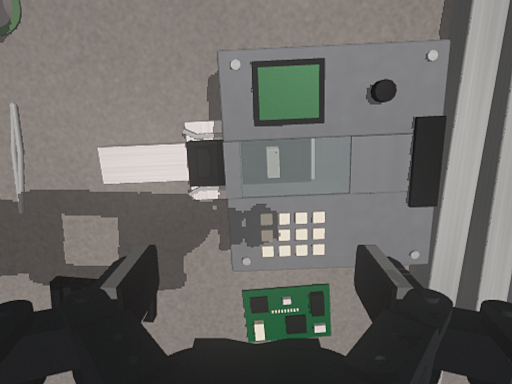

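```bash
cat > h.py <<'E'
import numpy as np, cv2
from workcell import r
def ray(n,uv,c=None):
    c=c or r.camera_info(n); f=192/np.tan(np.radians(c["vfov"]/2)); M=c["world_to_cam"]; R=M[:3,:3]
    d=np.array([(uv[0]-c["cx"])/f,-(uv[1]-c["cy"])/f,-1]); return -R.T@M[:3,3], R.T@d
def onz(n,uv,z,c=None):
    o,d=ray(n,uv,c); return o+d*(z-o[2])/d[2]
def tri(n1,a,n2,b):
    o,d=ray(n1,a); p,e=ray(n2,b); s,t=np.linalg.lstsq(np.c_[d,-e],p-o,rcond=None)[0]
    x,y=o+s*d,p+t*e; return (x+y)/2,np.linalg.norm(x-y)
def snap(n,name):
    c=r.camera_info(n); im=r.grab_frame(n); cv2.imwrite(f"pics/{name}.png",im); return im,c
E
python3 - <<'E'
from h import *
np.set_printoptions(precision=4,suppress=True)
for k,a,b in [("t1",(217,197),(244,233)),("t2",(156,236),(306,277)),("rack",(331,132),(152,163)),("spool",(291,134),(159,182)),("board",(260,255),(316,206)),("brush",(379,158),(204,142)),("tw",(254,157),(184,212))]:
    print(k,*tri("scene",a,"side",b), onz("scene",a,.016),onz("side",b,.016))
for uv,z in [((219,52),.085),((448,41),.085),((433,270),.085),((232,270),.085),((223,140),.025),((226,200),.025),((100,148),.025),((104,183),.025),((187,140),.041),((188,187),.041),((203,163),.041)]: print(uv,onz("wrist",uv,z))
E
```

```text
t1 [ 0.4599 -0.1709  0.0091] 0.005354636874228746 [ 0.4679 -0.1766  0.016 ] [ 0.4558 -0.1737  0.016 ]
t2 [ 0.4846 -0.3742  0.0094] 0.0007158326712348851 [ 0.49   -0.3751  0.016 ] [ 0.4801 -0.3786  0.016 ]
rack [ 0.4254  0.3063 -0.0009] 0.009829675759461034 [0.4453 0.2825 0.016 ] [0.4168 0.2881 0.016 ]
spool [0.3817 0.1627 0.0242] 0.0024796163339581385 [0.3723 0.1715 0.016 ] [0.3859 0.1724 0.016 ]
board [ 0.693  -0.1945  0.0048] 0.0021222332941188667 [ 0.699 -0.198  0.016] [ 0.6818 -0.2055  0.016 ]
brush [0.6286 0.3099 0.0136] 0.001743590585880263 [0.6308 0.3062 0.016 ] [0.6269 0.3076 0.016 ]
tw [0.3818 0.0126 0.0041] 0.0030745979141502465 [0.3919 0.0064 0.016 ] [ 0.3755 -0.0036  0.016 ]
(219, 52) [0.6196 0.11   0.085 ]
(448, 41) [0.8038 0.1181 0.085 ]
(433, 270) [ 0.8202 -0.0848  0.085 ]
(232, 270) [ 0.6264 -0.0851  0.085 ]
(223, 140) [0.6148 0.0335 0.025 ]
(226, 200) [ 0.6164 -0.0319  0.025 ]
(100, 148) [0.4847 0.025  0.025 ]
(104, 183) [ 0.4844 -0.0129  0.025 ]
(187, 140) [0.5805 0.035  0.041 ]
(188, 187) [ 0.5789 -0.0134  0.041 ]
(203, 163) [0.5955 0.0118 0.041 ]
```

Call:
arm_command(motion=[[0,0.28,-0.83,0,0],[0,0.28,-0.83,0,0],[0,0,0,0,0],[0,0,0,0,0]])

```text
time: 0.65
tool_pos: [0.5506, 0.0335, 0.3042]
orientation: [0.707, 0.707, 0.0, 0.0]
ft_force: [0.3, 0.0, -0.4]
finger_gap: 0.0849
gripper_force: 0.0
```

Run:
```python
from h import *
im,c=snap("wrist","w1"); print(r.get_state()["tool_pos"],c["world_to_cam"][:3,3])
cv2.imwrite("pics/w1b.png",cv2.resize(im,(768,576)))
```

```text
[0.55113966 0.03338197 0.30440341] [-5.51401328e-01  1.00898952e-04 -3.86116324e-01]
```

View pics/w1b.png

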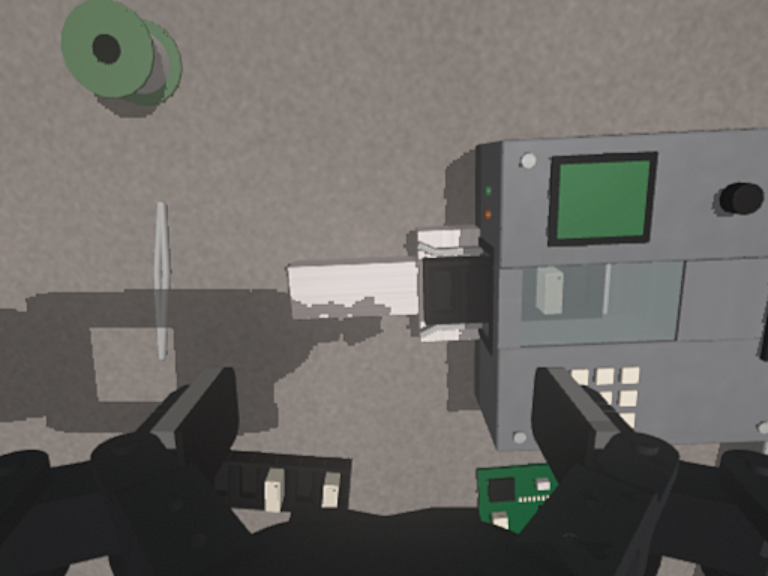

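Run:
```python
from h import *
np.set_printoptions(precision=4,suppress=True)
for n,uv,z in [("deckNL",(288,264),.025),("deckNR",(291,319),.025),("wideL",(418,230),.025),("wideR",(419,341),.025),("trayL",(422,258),.041),("trayR",(422,325),.041),("caseFL",(503,141),.085),("caseFR",(500,450),.085),("winL",(498,268),.085),("winR",(498,347),.085),("caseback",(768,129),.085)]: print(n,onz("wrist",(uv[0]/1.5,uv[1]/1.5),z))
```

```text
deckNL [0.4824 0.028  0.025 ]
deckNR [ 0.4825 -0.0137  0.025 ]
wideL [0.5758 0.0526 0.025 ]
wideR [ 0.578  -0.0311  0.025 ]
trayL [0.5778 0.0355 0.041 ]
trayR [ 0.5787 -0.013   0.041 ]
caseFL [0.6184 0.1108 0.085 ]
caseFR [ 0.6287 -0.0855  0.085 ]
winL [0.62  0.038 0.085]
winR [ 0.623  -0.0125  0.085 ]
caseback [0.7657 0.1172 0.085 ]
```

Call:
arm_command(motion=[[1,-0.41,-0.23,0,0],[1,0,0,0,-0.0571],[1,0,0,0,-0.0571],[1,0,0,0,-0.0571],[1,0,0,0.6,-0.0571],[1,0,0,0.6,-0.0571],[1,0,0,0.6,-0.0571],[1,0,0,0.6,-0.0571]])

```text
time: 1.7
tool_pos: [0.538, 0.0084, 0.1591]
orientation: [0.154, 0.988, 0.0, 0.001]
ft_force: [0.1, 0.1, 0.0]
finger_gap: -0.0
gripper_force: 0.0
```

Call:
arm_command(motion=[[1,0,0,0.4,-0.0571],[1,0,0,0,-0.0571],[1,0,0,0,0],[1,0,0,0,0]])

```text
time: 2.2
tool_pos: [0.5376, 0.0086, 0.1365]
orientation: [-0.02, 1.0, -0.0, 0.001]
ft_force: [-0.3, 0.2, 0.2]
finger_gap: 0.0002
gripper_force: 0.0
```

Call:
arm_command(motion=[[1,0,0,0.53,0],[1,-0.25,0,0,0],[1,-0.08,0,0,0],[1,-0.08,0,0,0],[1,-0.08,0,0,0],[1,-0.08,0,0,0]])

```text
time: 2.95
tool_pos: [0.5699, 0.0105, 0.1045]
orientation: [-0.022, 1.0, -0.0, -0.002]
ft_force: [-7.9, -1.3, 6.4]
finger_gap: -0.0002
gripper_force: 4.1
```

Call:
arm_command(motion=[[1,-0.08,0,0,0],[1,-0.08,0,0,0]])

```text
time: 3.2
tool_pos: [0.5787, 0.0109, 0.1042]
orientation: [-0.022, 1.0, -0.0, -0.003]
ft_force: [-9.4, -0.2, 7.6]
finger_gap: 0.0001
gripper_force: 4.8
```

Call:
arm_command(motion=[[1,-0.08,0,0,0]])

```text
time: 3.32
tool_pos: [0.5823, 0.0111, 0.104]
orientation: [-0.022, 1.0, 0.0, -0.005]
ft_force: [-20.3, -1.2, 14.8]
finger_gap: -0.0003
gripper_force: 10.3
```

Call:
arm_command(motion=[[1,-0.06,0,0,0]])

```text
time: 3.45
tool_pos: [0.5831, 0.0111, 0.1038]
orientation: [-0.022, 1.0, -0.0, -0.01]
ft_force: [-33.0, -2.4, 27.3]
finger_gap: 0.0002
gripper_force: 16.4
```

Hard stop reached. Retract gently so the tray follows.

Call:
arm_command(motion=[[1,0.15,0,0,0],[1,0.1,0,0,0],[1,0.1,0,0,0],[1,0.1,0,0,0],[1,0.1,0,0,0],[1,0.1,0,0,0],[1,0.1,0,0,0],[1,0.1,0,0,0]])

```text
time: 4.45
tool_pos: [0.5377, 0.009, 0.1043]
orientation: [-0.022, 1.0, -0.0, 0.0]
ft_force: [-2.0, 0.2, -1.1]
finger_gap: 0.0002
gripper_force: 1.1
```

Call:
arm_command(motion=[[1,0.1,0,0,0],[1,0.1,0,0,0],[1,0.3,0,0,0],[1,0.3,0,0,0],[1,0,0,-0.8,0],[0,0,0,-0.8,0],[0,0,0,-0.8,0],[0,0,0,0,0]])

```text
time: 5.45
tool_pos: [0.4927, 0.0067, 0.2544]
orientation: [-0.022, 1.0, -0.001, 0.006]
ft_force: [1.0, -1.5, 0.1]
finger_gap: 0.0547
gripper_force: 0.0
```

Run:
```python
from h import *
im,c=snap("wrist","w2"); print(r.get_state()["tool_pos"],r.get_state()["q"])
cv2.imwrite("pics/w2b.png",cv2.resize(im,(768,576)))
```

```text
[0.49138712 0.00679776 0.2514189 ] [-9.54939768e-02 -1.99769398e-01  2.05421729e+00  1.02978304e-04
  1.27954661e+00 -1.70996767e+00]
```

View pics/w2b.png

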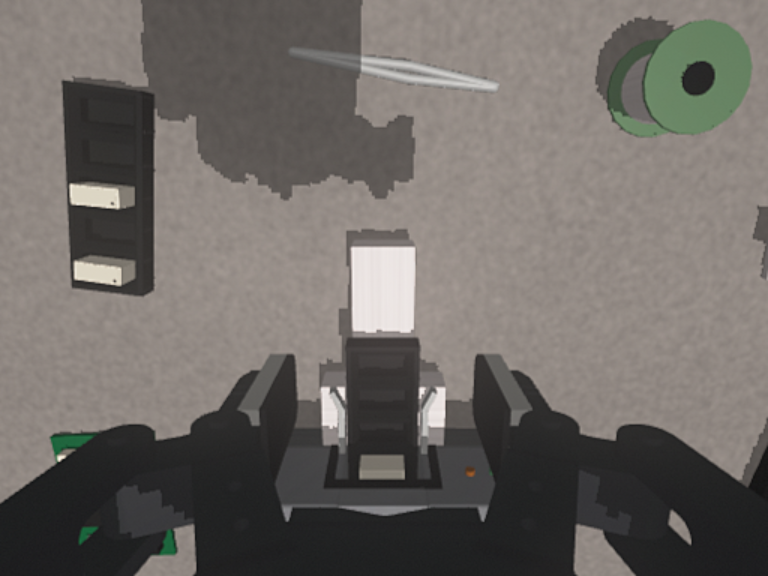

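Run:
```python
from h import *
np.set_printoptions(precision=4,suppress=True)
q=lambda u,v,z:onz("wrist",(u/1.5,v/1.5),z)
print("near end",q(347,340,.041),q(417,340,.041),"deck",q(351,245,.025),q(414,245,.025),"mouth relay top",q(382,457,.052),
"tray1",q(63,81,.016),q(153,94,.016),q(152,295,.016),q(73,289,.016))
print("spool",q(697,77,.046),"tw",q(290,51,.003),q(497,88,.003))
```

```text
near end [ 0.5337 -0.0128  0.041 ] [0.5318 0.0295 0.041 ] deck [ 0.4784 -0.0128  0.025 ] [0.4767 0.0253 0.025 ] mouth relay top [0.6062 0.0116 0.052 ] tray1 [ 0.3924 -0.1805  0.016 ] [ 0.3971 -0.1296  0.016 ] [ 0.5181 -0.1401  0.016 ] [ 0.5163 -0.1903  0.016 ]
spool [0.3794 0.1643 0.046 ] tw [ 0.3686 -0.053   0.003 ] [0.3834 0.0708 0.003 ]
```

Call:
arm_command(motion=[[0,-1,0,0,0],[0,-0.1,0,0.5,0],[0,0,0,0.9,0],[0,0,0,0.8,0],[0,0,0,0.33,0],[0,0,0,0,0]])

```text
time: 6.25
tool_pos: [0.5547, 0.0099, 0.0945]
orientation: [-0.022, 1.0, 0.0, -0.002]
ft_force: [-0.4, 0.2, 0.8]
finger_gap: 0.0854
gripper_force: 0.0
```

Call:
arm_command(motion=[[0.4,0,0,-0.08,0],[0.8,0,0,0,0],[0.8,0,0,0,0],[0.8,0,0,0,0],[0.8,0,0,0,0]])

```text
time: 6.88
tool_pos: [0.5576, 0.0096, 0.1043]
orientation: [-0.022, 1.0, -0.0, 0.002]
ft_force: [-0.9, -0.1, 6.4]
finger_gap: 0.0443
gripper_force: 61.5
```

Call:
arm_command(motion=[[0.8,0.1,0,0,0],[0.8,0.15,0,0,0],[0.8,0.15,0,0,0],[0.8,0.15,0,0,0],[0.8,0.15,0,0,0],[0.8,0,0,0,0],[0.8,0,0,0,0]])

```text
time: 7.75
tool_pos: [0.5154, 0.0078, 0.1042]
orientation: [-0.022, 1.0, -0.0, 0.002]
ft_force: [-1.9, -0.4, 10.9]
finger_gap: 0.0442
gripper_force: 62.1
```

Call:
arm_command(motion=[[0.3,0,0,0,0],[0,0,0,0,0],[0,0,0,-0.8,0],[0,0.4,0,-1,0],[0,0.4,0,-1,0],[0,0,0,0,0],[0,0,0,0,0]])

```text
time: 8.62
tool_pos: [0.467, 0.006, 0.2646]
orientation: [-0.022, 1.0, 0.0, -0.0]
ft_force: [-0.0, 0.6, -0.3]
finger_gap: 0.0851
gripper_force: 0.0
```

Run:
```python
from h import *
im,c=snap("wrist","w3"); print(r.get_state()["tool_pos"])
cv2.imwrite("pics/w3b.png",cv2.resize(im,(768,576)))
```

```text
[0.46670989 0.00603339 0.26345622]
```

View pics/w3b.png

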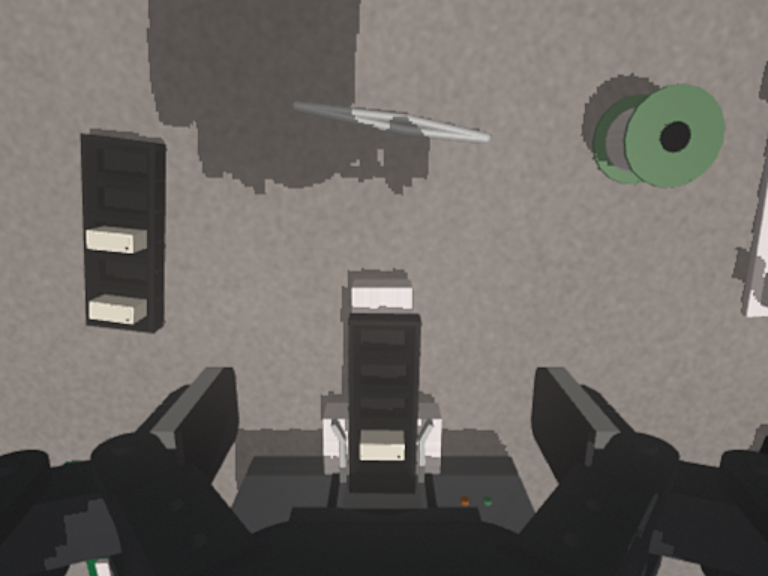

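```bash
cat >> h.py <<'E'
def relays(im,c,z,lo=150):
    "white relay blobs: top-face centre on plane z"
    hsv=cv2.cvtColor(im,cv2.COLOR_BGR2HSV)
    return hsv
E
python3 - <<'E'
from h import *
np.set_printoptions(precision=4,suppress=True)
im=cv2.imread("pics/w3.png"); g=cv2.cvtColor(im,cv2.COLOR_BGR2GRAY)
print(r.get_state()["tool_pos"],r.get_state()["time"])
c=r.camera_info("wrist")
col=g[180:335,250:258].mean(1).astype(int); print([(180+i,int(v)) for i,v in enumerate(col)])
for v in (215,235,290,305): print(v,g[v,222:290].tolist())
q=lambda u,v,z:onz("wrist",(u/1.5,v/1.5),z)
print("deck",q(352,283,.025),q(412,283,.025),"t1",q(82,133,.016),q(166,143,.016),q(156,332,.016),q(87,325,.016))
E
```

```text
[0.4667 0.006  0.2635] 8.675
[(180, 110), (181, 91), (182, 95), (183, 95), (184, 94), (185, 97), (186, 108), (187, 115), (188, 114), (189, 112), (190, 105), (191, 142), (192, 218), (193, 234), (194, 227), (195, 227), (196, 226), (197, 226), (198, 226), (199, 226), (200, 226), (201, 227), (202, 230), (203, 218), (204, 162), (205, 149), (206, 135), (207, 143), (208, 122), (209, 54), (210, 50), (211, 52), (212, 53), (213, 55), (214, 62), (215, 64), (216, 62), (217, 56), (218, 55), (219, 56), (220, 61), (221, 63), (222, 62), (223, 61), (224, 62), (225, 61), (226, 61), (227, 62), (228, 57), (229, 49), (230, 49), (231, 49), (232, 48), (233, 49), (234, 51), (235, 51), (236, 51), (237, 50), (238, 50), (239, 50), (240, 51), (241, 50), (242, 51), (243, 55), (244, 58), (245, 57), (246, 57), (247, 57), (248, 57), (249, 57), (250, 56), (251, 50), (252, 45), (253, 45), (254, 45), (255, 45), (256, 46), (257, 49), (258, 48), (259, 48), (260, 48), (261, 47), (262, 50), (263, 50), (264, 49), (265, 52), (266, 56), (267, 56), (268, 55), (269, 56), (270, 56), (271, 56), (272, 52), (273, 45), (274, 46), (
[... 1378 characters left out ...]
, 116, 116, 116, 115, 116, 116, 116, 116, 116, 117, 116, 117, 117, 116, 116, 116, 117, 116, 116, 116, 117, 119, 112, 67, 43, 47, 49, 49, 51, 55, 54, 57, 75, 89, 78, 133, 202, 188, 185, 198, 223, 226, 224, 224]
305 [131, 135, 133, 133, 153, 186, 185, 174, 130, 124, 108, 46, 53, 52, 50, 48, 41, 86, 192, 247, 230, 228, 228, 228, 228, 228, 229, 228, 228, 228, 228, 228, 229, 228, 228, 228, 229, 229, 228, 228, 229, 232, 225, 176, 175, 227, 242, 164, 34, 47, 49, 49, 52, 55, 47, 89, 132, 127, 194, 187, 182, 154, 128, 132, 131, 130, 126, 123]
deck [ 0.4781 -0.0128  0.025 ] [0.4764 0.0258 0.025 ] t1 [ 0.393  -0.1811  0.016 ] [ 0.3966 -0.1301  0.016 ] [ 0.5205 -0.1455  0.016 ] [ 0.5174 -0.1918  0.016 ]
```

Run:
```python
from h import *
np.set_printoptions(precision=4,suppress=True)
c=r.camera_info("wrist")
q=lambda u,v,z:onz("wrist",(u,v),z,c)
T=np.array([.622,.0128]); a=.042; R=np.array([[np.cos(a),np.sin(a)],[-np.sin(a),np.cos(a)]])
for n,p in [("relay near",q(254.5,296.3,.052)),("relay far",q(254.5,306.3,.052)),("relay L,R",q(240,301,.052)),("",q(269,301,.052)),("near bottom",q(254,208.5,.025)),("near top",q(254,213.5,.041)),("far top",q(254,327.5,.041)),("sideL235",q(232.3,235,.041)),("R",q(279.5,235,.041)),
 ("deck",q(254,191.5,.025)),("p2lip",q(254,228.5,.041)),("p3lip",q(254,250.5,.041)),("p4lip",q(254,272,.041))]:
    print(n,p[:2],"tester",R@(p[:2]-T))
```

```text
relay near [0.5775 0.0107] tester [-0.0446 -0.0002]
relay far [0.5885 0.0112] tester [-0.0336 -0.0002]
relay L,R [ 0.5832 -0.0031] tester [-0.0394 -0.0143]
 [0.582 0.025] tester [-0.0394  0.0138]
near bottom [0.4973 0.0067] tester [-0.1248 -0.0009]
near top [0.4972 0.0068] tester [-0.1249 -0.0008]
far top [0.6207 0.012 ] tester [-0.0014 -0.0008]
sideL235 [ 0.5196 -0.0129] tester [-0.1034 -0.0214]
R [0.5177 0.0319] tester [-0.1034  0.0235]
deck [0.4801 0.006 ] tester [-0.142  -0.0009]
p2lip [0.5121 0.0074] tester [-0.11   -0.0008]
p3lip [0.5347 0.0084] tester [-0.0874 -0.0008]
p4lip [0.5575 0.0093] tester [-0.0646 -0.0008]
```

Call:
arm_command(motion=[[0,0.243,-0.925,0,0],[0,0.243,-0.925,0,0],[0,0.243,-0.925,0,0],[0,0,0,0,0.047],[0,0,0,0,0],[0,0,0,0,0],[0,0,0,0,0]])

```text
time: 9.55
tool_pos: [0.4311, -0.1616, 0.2646]
orientation: [0.051, 0.999, 0.0, -0.001]
ft_force: [-0.3, -0.1, -0.0]
finger_gap: 0.0858
gripper_force: 0.0
```

```bash
cat > h2.py <<'E'
from h import *
np.set_printoptions(precision=4,suppress=True)
def white(im,c,z):
    "relay tops: bright pale blobs -> minAreaRect centre and corners on plane z"
    m=cv2.inRange(im,(170,185,185),(255,255,255)); m=cv2.morphologyEx(m,cv2.MORPH_OPEN,np.ones((3,3)))
    out=[]
    for k in cv2.findContours(m,cv2.RETR_EXTERNAL,cv2.CHAIN_APPROX_NONE)[0]:
        if 80<cv2.contourArea(k)<900:
            w=np.array([onz("wrist",p[0]+0.0,z,c)[:2] for p in k],np.float32)
            R=cv2.minAreaRect((w*1000).astype(np.float32)); out.append((cv2.minAreaRect(k)[0],R[0],R[1],R[2]))
    return out
def dark(im,c,z,lo=2500):
    m=cv2.inRange(cv2.cvtColor(im,cv2.COLOR_BGR2GRAY),0,72); m|=cv2.inRange(im,(120,140,140),(255,255,255))*0
    out=[]
    for k in cv2.findContours(m,cv2.RETR_EXTERNAL,cv2.CHAIN_APPROX_NONE)[0]:
        if cv2.contourArea(k)>lo: 
            w=np.array([onz("wrist",p[0],z,c)[:2] for p in k],np.float32)*1000
            R=cv2.minAreaRect(w); out.append((cv2.boundingRect(k),R))
    return out
E
python3 - <<'E'
from h2 import *
im,c=snap("wrist","w4"); print(r.get_state()["tool_pos"],r.get_state()["orientation"])
for o in white(im,c,.027): print(o)
for o in dark(im,c,.016): print(o)
cv2.imwrite("pics/w4b.png",cv2.resize(im,(768,576)))
E
```

```text
[ 0.4312 -0.1616  0.2648] [ 0.0508  0.9987  0.0001 -0.0003]
((253.5, 250.0), (505.2099304199219, -170.31129455566406), (27.454076766967773, 10.98914909362793), 84.16596221923828)
((50.093849182128906, 228.18923950195312), (461.2861022949219, -368.8186340332031), (28.18219566345215, 11.099344253540039), 87.53926086425781)
((428.10040283203125, 216.73631286621094), (487.35986328125, 4.5192718505859375), (13.505249977111816, 37.318180084228516), 2.5514001846313477)
((252.0, 205.5), (458.2122497558594, -166.907958984375), (27.400087356567383, 11.215909004211426), 84.17997741699219)
((45.0, 205.5), (437.75714111328125, -367.514892578125), (27.92413330078125, 11.20384693145752), 84.17964935302734)
((0, 183, 512, 201), ((559.6652221679688, -173.24267578125), (605.5560913085938, 242.77943420410156), 84.11649322509766))
((227, 138, 49, 121), ((456.815673828125, -166.62335205078125), (45.870296478271484, 126.27788543701172), 85.33744812011719))
```

View pics/w4b.png

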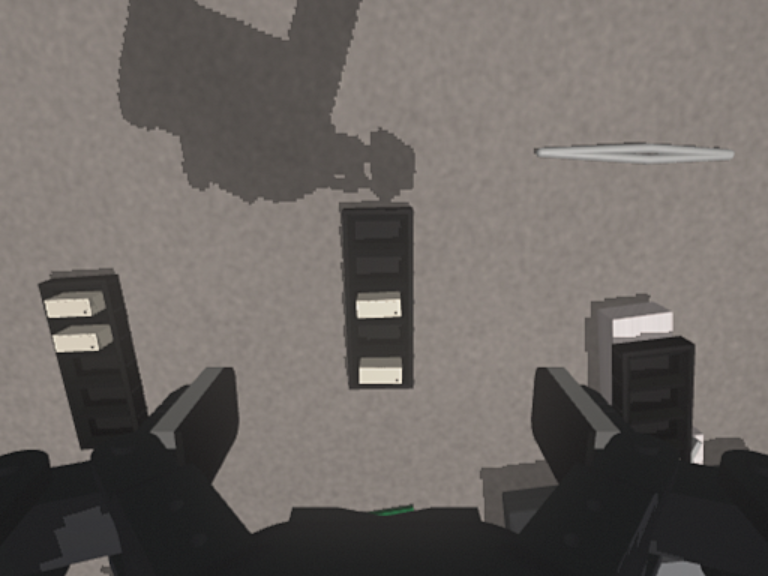

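Call:
arm_command(motion=[[0,-0.6,-0.02,0.6,-0.007],[0,-0.575,0,0.7,0],[0,0,0,0.8,0],[0,0,0,0.5,0],[0,0,0,0.29,0],[0,0,0,0,0],[0,0,0,0,0]])

```text
time: 10.48
tool_pos: [0.5021, -0.1704, 0.0934]
orientation: [0.041, 0.999, -0.001, 0.001]
ft_force: [0.3, -0.1, -0.3]
finger_gap: 0.0856
gripper_force: 0.0
```

Call:
arm_command(motion=[[0.9,0,0,0,0],[0.9,0,0,0,0],[0.9,0,0,0,0],[0.9,0,0,0,0],[0.9,0,0,0,0],[0.9,0,0,0,0]])

```text
time: 11.22
tool_pos: [0.5017, -0.1703, 0.0926]
orientation: [0.041, 0.999, -0.0, 0.001]
ft_force: [-1.7, 0.8, 5.8]
finger_gap: 0.0265
gripper_force: 59.3
```

Call:
arm_command(motion=[[0.9,0,0,-0.5,0],[0.9,0,0,-0.75,0],[0.9,-0.36,0.792,0,0],[0.9,-0.36,0.792,0,0],[0.9,-0.36,0.792,0,0],[0.9,-0.36,0.792,0,-0.0395],[0.9,0,0,0,0],[0.9,0,0,0,0]])

```text
time: 12.22
tool_pos: [0.6021, 0.0123, 0.1658]
orientation: [-0.021, 1.0, -0.0, -0.001]
ft_force: [-0.2, -0.3, 0.5]
finger_gap: 0.0261
gripper_force: 59.3
```

Run:
```python
from h2 import *
im,c=snap("wrist","w5"); s=r.get_state(); print(s["tool_pos"],s["orientation"],s["finger_gap"])
for o in white(im,c,.052): print(o)
cv2.imwrite("pics/w5b.png",cv2.resize(im,(768,576)))
```

```text
[0.602  0.0117 0.166 ] [-0.0206  0.9998 -0.0001 -0.0008] 0.02620885169917042
((104.8536605834961, 340.81707763671875), (688.8073120117188, -82.07840728759766), (7.496735095977783, 18.125080108642578), 42.78657913208008)
((253.5, 306.0), (658.7715454101562, 14.168344497680664), (5.780294418334961, 37.584205627441406), 2.3888208866119385)
((17.0, 297.5), (658.9000854492188, -134.7293243408203), (7.820821285247803, 6.0192484855651855), 2.3923850059509277)
((256.5, 265.5), (630.5380249023438, 14.879526138305664), (14.127575874328613, 35.23234558105469), 2.39652156829834)
((201.38233947753906, 202.9705810546875), (592.1294555664062, -18.778867721557617), (22.07733917236328, 13.018280029296875), 3.679307460784912)
((324.5, 184.5), (577.813720703125, 51.524696350097656), (11.772919654846191, 6.4230732917785645), 23.406476974487305)
((304.5, 194.5), (584.6214599609375, 40.607662200927734), (29.120925903320312, 13.189327239990234), 4.0907301902771)
((315.79998779296875, 157.90000915527344), (562.9468383789062, 45.262447357177734), (7.947301864624023, 9.518489837646484), 67.87313079833984)
((306.9057312011719, 103.03688049316406), (533.6211547851562, 37.804866790771484), (12.572115898132324, 7.233670711517334), 87.47335815429688)
((276.0, 21.0), (494.4918212890625, 18.981201171875), (11.914851188659668, 15.250903129577637), 2.4442262649536133)
```

View pics/w5b.png

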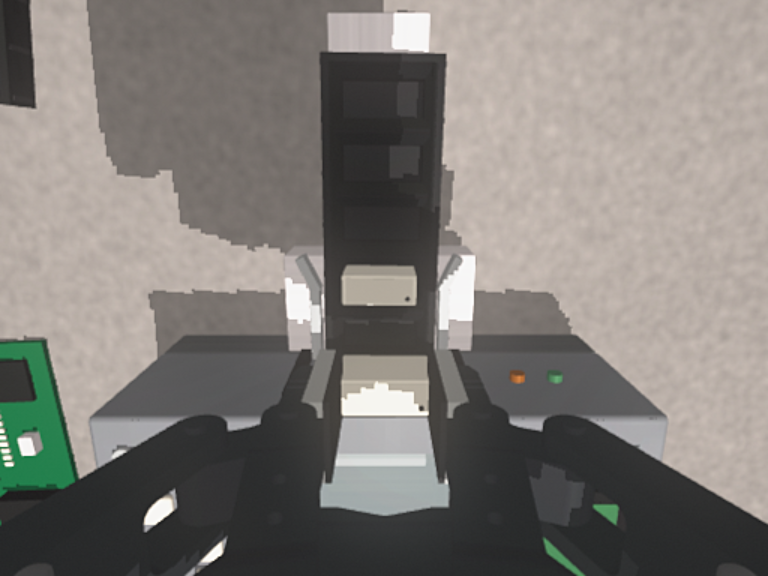

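Call:
arm_command(motion=[[0.9,-0.025,0.005,0.3,0],[0.9,0,0,0.28,0],[0.9,0,0,0.13,0],[0.9,0,0,0,0],[0.9,0,0,0,0]])

```text
time: 12.9
tool_pos: [0.6037, 0.0125, 0.1234]
orientation: [-0.021, 1.0, 0.0, -0.001]
ft_force: [0.1, -0.5, -0.4]
finger_gap: 0.0256
gripper_force: 59.3
```

Call:
arm_command(motion=[[0.9,0,0,0.04,0],[0.9,0,0,0.04,0],[0.9,0,0,0,0]])

```text
time: 13.28
tool_pos: [0.604, 0.0127, 0.119]
orientation: [-0.021, 1.0, 0.0, -0.0]
ft_force: [-0.2, 0.4, -0.1]
finger_gap: 0.026
gripper_force: 59.3
```

Call:
arm_command(motion=[[0.9,0,0,0.02,0],[0.5,0,0,0,0],[0.3,0,0,0,0],[0.3,0,0,-0.5,0],[0,0,0,-1,0],[0,0.749,-0.695,-0.9,0],[0,0.749,-0.695,0,0],[0,0.749,-0.695,0,0]])

```text
time: 14.28
tool_pos: [0.4841, -0.1087, 0.2507]
orientation: [-0.022, 1.0, -0.001, 0.001]
ft_force: [-0.7, -0.5, 0.0]
finger_gap: 0.0852
gripper_force: 0.0
```

Call:
arm_command(motion=[[0,0.749,-0.695,0,0.0395],[0,0,0,0,0],[0,0,0,0,0],[0,0,0,0,0]])

```text
time: 14.78
tool_pos: [0.4425, -0.1506, 0.2496]
orientation: [0.04, 0.999, 0.0, 0.0]
ft_force: [0.8, 0.7, 0.3]
finger_gap: 0.0851
gripper_force: 0.0
```

```bash
cat >> h2.py <<'E'
def look(name,z=.027):
    im,c=snap("wrist",name); s=r.get_state(); o=s["orientation"]
    print(s["time"],s["tool_pos"],"yaw deg",np.degrees(-2*o[0]/o[1]))
    for w in white(im,c,z): print("rel",np.round(w[0]),np.round(w[1],1),np.round(w[2],1),round(w[3],1))
    for b,R in dark(im,c,z-.011): print("tray",b,np.round(R[0],1),np.round(R[1],1),round(R[2],1))
    return im,c
E
python3 -c "
from h2 import *
look('w6')"
```

```text
14.825 [ 0.4425 -0.1506  0.2495] yaw deg -4.583475632780972
rel [ 24. 218.] [ 461.1 -368.8] [28.3 10.9] 85.4
rel [424. 214.] [487.    4.4] [12.8 38.2] 3.0
rel [240. 196.] [ 456.  -165.3] [27.8 10.5] 85.4
rel [ 19. 194.] [ 437.5 -367.3] [28.  11.2] 88.6
tray (0, 171, 512, 213) [ 556.9 -158.6] [577.7 243.2] 85.3
tray (214, 125, 52, 129) [ 454.9 -165.5] [ 46.5 125.8] 85.4
```

Call:
arm_command(motion=[[0,-0.244,-0.226,0.6,0],[0,0,0,0.8,0],[0,0,0,0.8,0],[0,0,0,0.43,0],[0,0,0,0,0],[0.9,0,0,0,0],[0.9,0,0,0,0],[0.9,0,0,0,0]])

```text
time: 15.82
tool_pos: [0.4561, -0.1663, 0.0931]
orientation: [0.041, 0.999, -0.001, 0.001]
ft_force: [0.1, -0.1, 0.2]
finger_gap: 0.0323
gripper_force: 0.0
```

Call:
arm_command(motion=[[0.9,0,0,0,0],[0.9,0,0,0,0],[0.9,0,0,0,0]])

```text
time: 16.2
tool_pos: [0.4562, -0.1665, 0.0933]
orientation: [0.041, 0.999, -0.0, 0.001]
ft_force: [-0.8, 1.8, 6.1]
finger_gap: 0.0264
gripper_force: 58.6
```

Call:
arm_command(motion=[[0.9,0,0,-0.5,0],[0.9,0,0,-0.75,0],[0.9,-0.368,0.768,0,0],[0.9,-0.368,0.768,0,0],[0.9,-0.368,0.768,0,0],[0.9,-0.368,0.768,0,-0.0395],[0.9,0,0,0,0],[0.9,0,0,0,0]])

```text
time: 17.2
tool_pos: [0.5581, 0.0103, 0.1665]
orientation: [-0.021, 1.0, -0.0, -0.0]
ft_force: [0.6, 0.9, -0.4]
finger_gap: 0.0259
gripper_force: 59.1
```

```bash
python3 -c "
from h2 import *
im,c=look('w7',.052); print(r.get_state()['finger_gap'])
cv2.imwrite('pics/w7b.png',cv2.resize(im,(768,576)))"
```

```text
17.25 [0.5579 0.0099 0.1665] yaw deg 2.3550216054627846
rel [257. 294.] [607.1  14.1] [10.7 27.9] 2.4
rel [252. 261.] [584.1   9.8] [10.7 29. ] 2.4
rel [308. 238.] [567.6  43.2] [6.4 6.2] 2.4
rel [200. 240.] [571.3 -22. ] [8.4 7.9] 2.4
rel [271.  98.] [488.2  16.6] [10.8 14.1] 2.4
tray (0, 116, 512, 268) [592.1  12.7] [188.5 371. ] 2.4
tray (0, 0, 35, 138) [ 479.5 -125.7] [19.6 74.5] 82.4
0.026179678723520925
```

View pics/w7b.png

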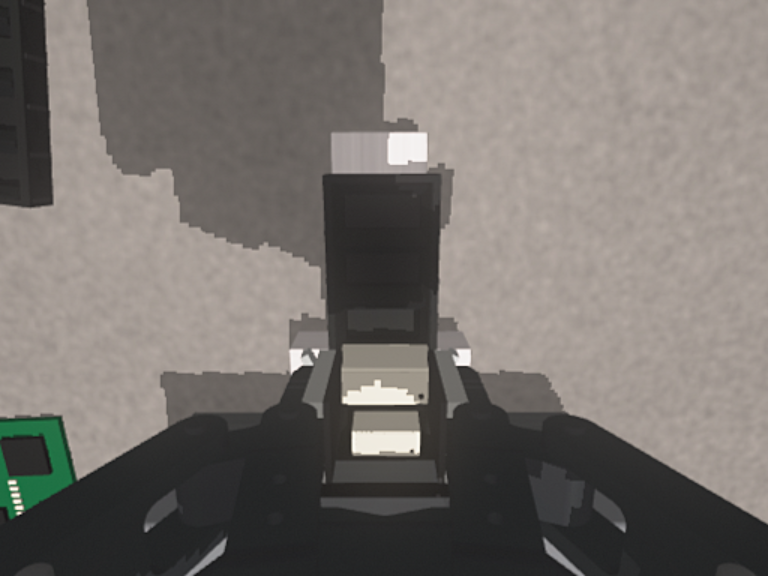

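Call:
arm_command(motion=[[0.9,-0.02,0.013,0.3,0],[0.9,0,0,0.28,0],[0.9,0,0,0.13,0],[0.9,0,0,0.04,0],[0.9,0,0,0.04,0],[0.9,0,0,0.02,0],[0.9,0,0,0,0]])

```text
time: 18.12
tool_pos: [0.5597, 0.0113, 0.1184]
orientation: [-0.021, 1.0, -0.0, 0.0]
ft_force: [-0.9, -1.4, 1.5]
finger_gap: 0.0263
gripper_force: 59.4
```

Call:
arm_command(motion=[[0.5,0,0,0,0],[0.3,0,0,0,0],[0.3,0,0,-0.5,0],[0,0,0,-0.9,0],[0,0.272,-0.762,-0.8,0],[0,0.272,-0.762,0,0],[0,0.272,-0.762,0,0],[0,0.272,-0.762,0,0]])

```text
time: 19.12
tool_pos: [0.5026, -0.1715, 0.2462]
orientation: [-0.021, 1.0, -0.0, 0.0]
ft_force: [0.6, 0.4, -0.7]
finger_gap: 0.0852
gripper_force: 0.0
```

Call:
arm_command(motion=[[0,0.272,-0.762,0,0.039],[0,0.272,-0.762,0,0],[0,0.272,-0.762,0,0],[0,0.272,-0.762,0,0],[0,0,0,0,0],[0,0,0,0,0],[0,0,0,0,0]])

```text
time: 20.0
tool_pos: [0.4295, -0.3484, 0.2459]
orientation: [0.039, 0.999, 0.0, -0.0]
ft_force: [0.2, -0.2, 1.1]
finger_gap: 0.0855
gripper_force: 0.0
```

```bash
python3 -c "
from h2 import *
im,c=look('w8')
cv2.imwrite('pics/w8b.png',cv2.resize(im,(768,576)))"
```

```text
20.05 [ 0.4296 -0.3484  0.2459] yaw deg -4.5139132303652065
rel [234. 218.] [ 461.6 -370.1] [27.9 10.7] 85.5
rel [233. 192.] [ 437.3 -368.7] [27.4 11.2] 85.5
tray (0, 245, 512, 139) [ 578.3 -358.8] [570.4 166.4] 85.4
tray (208, 169, 54, 125) [ 482.8 -371.1] [ 46.1 127.9] 88.5
tray (410, 121, 78, 131) [ 453.4 -169.8] [ 53.9 125.9] 85.0
```

View pics/w8b.png

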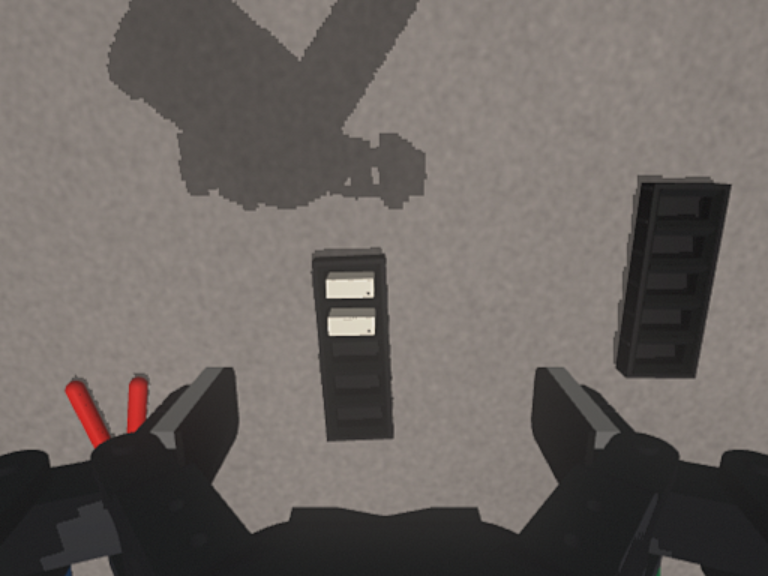

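Call:
arm_command(motion=[[0,-0.56,-0.319,0.6,-0.009],[0,0,0,0.8,0],[0,0,0,0.75,0],[0,0,0,0.407,0],[0,0,0,0,0],[0.9,0,0,0,0],[0.9,0,0,0,0],[0.9,0,0,0,0]])

```text
time: 21.05
tool_pos: [0.4616, -0.3717, 0.0941]
orientation: [0.026, 1.0, -0.001, 0.001]
ft_force: [0.3, 0.1, -1.1]
finger_gap: 0.0323
gripper_force: 0.0
```

Call:
arm_command(motion=[[0.9,0,0,0,0],[0.9,0,0,0,0],[0.9,0,0,0,0]])

```text
time: 21.42
tool_pos: [0.4617, -0.3719, 0.0944]
orientation: [0.026, 1.0, -0.001, 0.001]
ft_force: [-0.3, 0.7, 6.7]
finger_gap: 0.0261
gripper_force: 58.7
```

Call:
arm_command(motion=[[0.9,0,0,-0.5,0],[0.9,0,0,-0.75,0],[0.9,-0.099,0.713,0,0],[0.9,-0.099,0.713,0,0],[0.9,-0.099,0.713,0,0],[0.9,-0.099,0.713,0,0],[0.9,-0.099,0.713,0,0],[0.9,-0.099,0.713,0,0]])

```text
time: 22.42
tool_pos: [0.51, -0.1154, 0.1677]
orientation: [0.026, 1.0, -0.0, 0.0]
ft_force: [-0.9, -0.6, -0.1]
finger_gap: 0.0257
gripper_force: 59.1
```

Call:
arm_command(motion=[[0.9,-0.099,0.713,0,0],[0.9,-0.099,0.713,0,0],[0.9,-0.099,0.713,0,-0.03],[0.9,0,0,0,0],[0.9,0,0,0,0],[0.9,0,0,0,0]])

```text
time: 23.18
tool_pos: [0.5343, 0.0095, 0.1675]
orientation: [-0.02, 1.0, -0.0, -0.0]
ft_force: [0.0, 0.0, 0.7]
finger_gap: 0.0261
gripper_force: 59.1
```

```bash
python3 -c "
from h2 import *
s=r.get_state(); print(s['tool_pos'],s['orientation'],s['finger_gap'])"
```

```text
[0.5343 0.0095 0.1675] [-0.0202  0.9998 -0.0001 -0.0001] 0.02611086928316011
```

Call:
arm_command(motion=[[0.9,-0.015,0.005,0.3,0],[0.9,0,0,0.28,0],[0.9,0,0,0.13,0],[0.9,0,0,0.04,0],[0.9,0,0,0.04,0],[0.9,0,0,0.01,0],[0.9,0,0,0,0]])

```text
time: 24.05
tool_pos: [0.5352, 0.0109, 0.1195]
orientation: [-0.021, 1.0, 0.0, -0.0]
ft_force: [-0.5, -0.4, 0.4]
finger_gap: 0.0258
gripper_force: 59.1
```

Call:
arm_command(motion=[[0.5,0,0,0,0],[0.3,0,0,0,0],[0.3,0,0,-0.5,0],[0,0,0,-0.8,0],[0,0.223,-0.657,-0.8,0],[0,0.223,-0.657,0,0],[0,0.223,-0.657,0,0],[0,0.223,-0.657,0,0]])

```text
time: 25.05
tool_pos: [0.4882, -0.1494, 0.2452]
orientation: [-0.021, 1.0, -0.0, 0.0]
ft_force: [0.3, -0.2, -1.0]
finger_gap: 0.0851
gripper_force: 0.0
```

Call:
arm_command(motion=[[0,0.223,-0.657,0,0],[0,0.223,-0.657,0,0],[0,0.223,-0.657,0,0],[0,0.223,-0.657,0,0],[0,0.223,-0.657,0,0.03],[0,0,0,0,0],[0,0,0,0,0],[0,0,0,0,0]])

```text
time: 26.05
tool_pos: [0.4305, -0.347, 0.2447]
orientation: [0.025, 1.0, 0.0, -0.0]
ft_force: [0.1, -0.4, -0.1]
finger_gap: 0.0858
gripper_force: 0.0
```

```bash
python3 -c "
from h2 import *
im,c=look('w9')"
```

```text
26.1 [ 0.4305 -0.347   0.2448] yaw deg -2.890950302983521
rel [232. 190.] [ 436.6 -367.8] [27.2 11.2] 87.1
tray (0, 245, 512, 139) [ 578.7 -353.2] [568.2 165.8] 87.0
tray (207, 168, 51, 124) [ 482.  -370.4] [ 46.1 127.3] 87.3
tray (407, 125, 80, 132) [ 453.4 -169.9] [ 53.9 126. ] 85.0
```

Call:
arm_command(motion=[[0,-0.119,-0.341,0.6,0],[0,0,0,0.8,0],[0,0,0,0.75,0],[0,0,0,0.4,0],[0,0,0,0,0],[0.9,0,0,0,0],[0.9,0,0,0,0],[0.9,0,0,0,0]])

```text
time: 27.1
tool_pos: [0.4368, -0.3694, 0.0933]
orientation: [0.026, 1.0, -0.001, 0.001]
ft_force: [-0.1, -0.6, 0.6]
finger_gap: 0.0322
gripper_force: 0.0
```

Call:
arm_command(motion=[[0.9,0,0,0,0],[0.9,0,0,0,0],[0.9,0,0,0,0]])

```text
time: 27.48
tool_pos: [0.437, -0.3695, 0.0935]
orientation: [0.026, 1.0, -0.001, 0.001]
ft_force: [-0.9, 1.3, 5.8]
finger_gap: 0.0262
gripper_force: 58.8
```

Call:
arm_command(motion=[[0.9,0,0,-0.5,0],[0.9,0,0,-0.75,0],[0.9,-0.101,0.707,0,0],[0.9,-0.101,0.707,0,0],[0.9,-0.101,0.707,0,0],[0.9,-0.101,0.707,0,0],[0.9,-0.101,0.707,0,0],[0.9,-0.101,0.707,0,0]])

```text
time: 28.48
tool_pos: [0.4857, -0.1152, 0.1669]
orientation: [0.026, 1.0, -0.0, 0.0]
ft_force: [-0.4, -0.4, -1.1]
finger_gap: 0.0262
gripper_force: 59.1
```

Call:
arm_command(motion=[[0.9,-0.101,0.707,0,0],[0.9,-0.101,0.707,0,0],[0.9,-0.101,0.707,0,-0.03],[0.9,0,0,0,0],[0.9,0,0,0,0],[0.9,0,0,0,0]])

```text
time: 29.22
tool_pos: [0.5104, 0.0086, 0.1667]
orientation: [-0.02, 1.0, -0.0, -0.0]
ft_force: [0.8, -0.5, -0.6]
finger_gap: 0.0263
gripper_force: 59.1
```

Down to z 0.119 (0.0477).

Call:
arm_command(motion=[[0.9,-0.015,0.005,0.3,0],[0.9,0,0,0.28,0],[0.9,0,0,0.13,0],[0.9,0,0,0.04,0],[0.9,0,0,0.04,0],[0.9,0,0,0.01,0],[0.9,0,0,0,0]])

```text
time: 30.1
tool_pos: [0.5114, 0.0099, 0.1188]
orientation: [-0.021, 1.0, -0.0, -0.0]
ft_force: [-0.1, 0.0, 0.1]
finger_gap: 0.0264
gripper_force: 59.1
```

Call:
arm_command(motion=[[0.5,0,0,0,0],[0.3,0,0,0,0],[0.3,0,0,-0.5,0],[0,0,0,-0.9,0],[0,0.4,0,-0.9,0],[0,0.4,0,0,0],[0,0,0,0,0],[0,0,0,0,0]])

```text
time: 31.1
tool_pos: [0.4636, 0.0079, 0.2562]
orientation: [-0.021, 1.0, 0.0, -0.0]
ft_force: [0.2, -0.1, -0.8]
finger_gap: 0.0855
gripper_force: 0.0
```

```bash
python3 -c "
from h2 import *
im,c=look('w10',.052)
cv2.imwrite('pics/w10b.png',cv2.resize(im,(512,384)))"
```

```text
31.15 [0.4637 0.0079 0.256 ] yaw deg 2.410241982567452
rel [256. 330.] [606.6  14.6] [10.2 28.1] 2.4
rel [254. 308.] [582.4  12.2] [ 9.8 26.7] 2.4
rel [287. 299.] [572.1  43. ] [25.7  9.5] 3.6
rel [218. 299.] [574.8 -22.5] [25.7  8.5] 0.9
rel [256. 285.] [558.4  13.1] [10.4 28. ] 2.4
rel [256. 262.] [534.5  12.1] [11.  27.5] 2.4
rel [256. 238.] [511.   11.6] [10.5 27.8] 2.4
rel [506. 210.] [475.3 228.7] [12.5  7.8] 13.5
rel [252. 204.] [479.5   6.3] [10.  34.9] 2.4
tray (0, 213, 512, 171) [586.3  14.2] [189.6 542.1] 2.3
tray (48, 89, 59, 136) [ 449.7 -147.1] [ 48.2 115.5] 84.9
```

Call:
arm_command(motion=[[0,0.115,0.9,0,0],[0,0.115,0.9,0,0],[0,0.115,0.9,0,0],[0,0.115,0.9,0,0],[0,0.115,0.9,0,0],[0,0,0,0,0],[0,0,0,0,0],[0,0,0,0,0]])

```text
time: 32.15
tool_pos: [0.4181, 0.2752, 0.2563]
orientation: [-0.02, 1.0, -0.0, -0.0]
ft_force: [-1.0, -0.3, -0.4]
finger_gap: 0.0854
gripper_force: 0.0
```

```bash
python3 -c "
from h2 import *
im,c=look('w11',.033)
a=cv2.imread('pics/w10.png'); cv2.imwrite('pics/w11b.png',np.hstack([cv2.resize(a[150:384,180:330],(320,500)),cv2.resize(im,(480,360)) if 0 else cv2.copyMakeBorder(cv2.resize(im,(480,360)),0,140,0,0,cv2.BORDER_CONSTANT)]))"
```

```text
32.2 [0.4181 0.2752 0.2565] yaw deg 2.301202020689824
rel [278. 242.] [476.6 300.3] [ 7.2 18.4] 2.3
tray (0, 245, 512, 139) [570.2 282.1] [168.7 578.6] 2.3
tray (250, 106, 52, 132) [413.9 295.8] [125.  45.] 5.0
```

View pics/w11b.png

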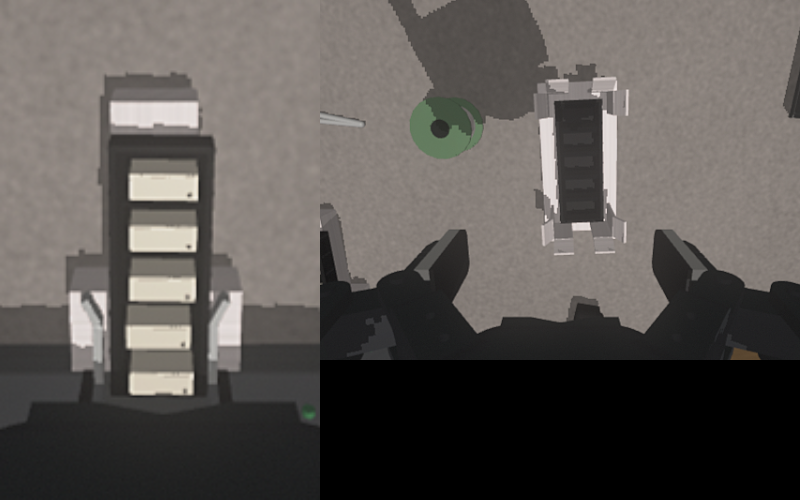

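Run:
```python
from h2 import *
im=cv2.imread("pics/w11.png"); c=r.camera_info("wrist"); g=im.min(2)
for v in (140,160,180,200):
    row=(g[v,225:325]>150).astype(int); idx=np.flatnonzero(row)+225
    l,h=idx.min(),idx.max(); print(v,l,h,onz("wrist",(l-.5,v),.006,c)[:2],onz("wrist",(h+.5,v),.006,c)[:2])
cv2.imwrite("pics/rk.png",im)
u=279
print([(v,int(g[v,u])) for v in list(range(85,112))+list(range(230,275))])
```

```text
140 235 316 [0.3846 0.2542] [0.3815 0.3333]
160 236 316 [0.404  0.2556] [0.4008 0.335 ]
180 237 316 [0.4241 0.2571] [0.4209 0.3367]
200 238 315 [0.4447 0.2586] [0.4416 0.3376]
[(85, 74), (86, 89), (87, 118), (88, 131), (89, 127), (90, 127), (91, 126), (92, 126), (93, 127), (94, 127), (95, 127), (96, 127), (97, 126), (98, 126), (99, 127), (100, 127), (101, 128), (102, 127), (103, 127), (104, 129), (105, 126), (106, 89), (107, 39), (108, 44), (109, 46), (110, 44), (111, 45), (230, 51), (231, 51), (232, 51), (233, 51), (234, 54), (235, 57), (236, 46), (237, 163), (238, 230), (239, 219), (240, 216), (241, 216), (242, 217), (243, 217), (244, 224), (245, 200), (246, 122), (247, 128), (248, 131), (249, 128), (250, 123), (251, 122), (252, 123), (253, 125), (254, 126), (255, 129), (256, 131), (257, 135), (258, 133), (259, 128), (260, 126), (261, 124), (262, 124), (263, 125), (264, 130), (265, 132), (266, 131), (267, 127), (268, 128), (269, 126), (270, 124), (271, 122), (272, 121), (273, 121), (274, 124)]
```

Call:
arm_command(motion=[[0,0,-0.9,0,0],[0,0,-0.9,0,0],[0,0,-0.9,0,0],[0,0,-0.9,0,0],[0,0,-0.9,0,0],[0,0,-0.9,0,0],[0,0,-0.9,0,0],[0,0,-0.9,0,0]])

```text
time: 33.2
tool_pos: [0.4351, -0.1582, 0.2572]
orientation: [-0.02, 1.0, -0.0, 0.001]
ft_force: [1.0, 0.3, -0.6]
finger_gap: 0.0855
gripper_force: 0.0
```

Call:
arm_command(motion=[[0,-0.1,0,0,0.04],[0,0,0,0,0],[0,0,0,0,0],[0,0,0,0,0]])

```text
time: 33.7
tool_pos: [0.4417, -0.1547, 0.2568]
orientation: [0.041, 0.999, -0.0, 0.0]
ft_force: [-0.6, -0.1, -0.0]
finger_gap: 0.0856
gripper_force: 0.0
```

```bash
python3 -c "
from h2 import *
im,c=look('w12')"
```

```text
33.75 [ 0.4417 -0.1546  0.2569] yaw deg -4.692128094693514
rel [446. 291.] [574.4  31.3] [21.9 11.5] 85.3
rel [443. 269.] [548.8  26.4] [12.3 30.2] 1.7
rel [443. 245.] [523.1  25.2] [12.4 30.5] 1.5
rel [425. 212.] [486.5   4.8] [11.7 37.2] 2.3
tray (0, 219, 512, 165) [ 584.3 -165.3] [591.3 200.6] 85.3
tray (12, 169, 74, 120) [ 481.1 -364.1] [ 54.5 127.6] 86.2
tray (220, 124, 51, 126) [ 453.6 -164.9] [ 46.4 125.4] 85.1
```

Call:
arm_command(motion=[[0,-0.212,-0.155,0.7,0],[0,0,0,0.9,0],[0,0,0,0.8,0],[0,0,0,0.45,0],[0,0,0,0.15,0],[0,0,0,0,0],[0.7,0,0,0,0],[0.8,0,0,0,0]])

```text
time: 34.75
tool_pos: [0.4547, -0.1659, 0.0783]
orientation: [0.042, 0.999, -0.001, 0.001]
ft_force: [-0.0, 0.0, -1.0]
finger_gap: 0.0513
gripper_force: 0.0
```

Call:
arm_command(motion=[[0.8,0,0,0,0],[0.8,0,0,0,0],[0.8,0,0,0,0]])

```text
time: 35.12
tool_pos: [0.455, -0.1661, 0.0786]
orientation: [0.042, 0.999, -0.001, 0.001]
ft_force: [-0.1, -0.1, 5.8]
finger_gap: 0.0443
gripper_force: 62.3
```

Call:
arm_command(motion=[[0.8,0,0,-0.4,0],[0.8,0,0,-0.8,0],[0.8,0,0,-0.8,0],[0.8,0.131,0.7615,0,0],[0.8,0.131,0.7615,0,0],[0.8,0.131,0.7615,0,0],[0.8,0.131,0.7615,0,0],[0.8,0.131,0.7615,0,0]])

```text
time: 36.12
tool_pos: [0.4331, 0.0668, 0.1969]
orientation: [0.042, 0.999, 0.0, 0.0]
ft_force: [-0.3, 0.4, -2.1]
finger_gap: 0.0437
gripper_force: 61.5
```

Call:
arm_command(motion=[[0.8,0.131,0.7615,0,0],[0.8,0.131,0.7615,0,0],[0.8,0.131,0.7615,0,0],[0.8,0.131,0.7615,0,0],[0.8,0.131,0.7615,0,-0.05],[0.8,0,0,0,0],[0.8,0,0,0,0],[0.8,0,0,0,0]])

```text
time: 37.12
tool_pos: [0.4136, 0.2954, 0.1966]
orientation: [-0.036, 0.999, -0.0, -0.0]
ft_force: [0.3, -0.8, -0.5]
finger_gap: 0.0441
gripper_force: 61.7
```

```bash
python3 -c "
from h2 import *
s=r.get_state(); print(s['tool_pos'],s['orientation'],s['finger_gap'])"
```

```text
[0.4136 0.2954 0.1966] [-0.0359  0.9994 -0.0002 -0.0002] 0.044117579375553835
```

Call:
arm_command(motion=[[0.8,-0.02,0,0.5,0],[0.8,0,0,0.5,0],[0.8,0,0,0.25,0],[0.8,0,0,0.12,0],[0.8,0,0,0.1,0],[0.8,0,0,0.06,0],[0.8,0,0,0.03,0],[0.8,0,0,0,0]])

```text
time: 38.12
tool_pos: [0.4149, 0.2966, 0.1035]
orientation: [-0.037, 0.999, 0.0, 0.0]
ft_force: [-0.9, -0.1, -0.6]
finger_gap: 0.0439
gripper_force: 61.7
```

Lower slightly to contact, release, and go look at tray 2.

Call:
arm_command(motion=[[0.8,0,0,0.025,0],[0.8,0,0,0.015,0],[0.8,0,0,0,0],[0.55,0,0,0,0],[0.45,0,0,0,0],[0.4,0,0,0,0],[0.4,0,0,-0.5,0],[0.2,0,0,-1,0]])

```text
time: 39.12
tool_pos: [0.4131, 0.2955, 0.1889]
orientation: [-0.037, 0.999, -0.002, -0.003]
ft_force: [1.2, -0.2, 0.7]
finger_gap: 0.0675
gripper_force: 0.0
```

Call:
arm_command(motion=[[0,0.35,-0.4,-1,0],[0,0.35,-0.3,0,0],[0,0,0,0,0],[0,0,0,0,0],[0,0,0,0,0]])

```text
time: 39.75
tool_pos: [0.3777, 0.2538, 0.2452]
orientation: [-0.037, 0.999, -0.0, -0.001]
ft_force: [0.6, 0.1, -0.1]
finger_gap: 0.0854
gripper_force: 0.0
```

```bash
python3 -c "
from h2 import *
im,c=look('w13',.049)"
```

```text
39.8 [0.3777 0.2538 0.2453] yaw deg 4.226073518187735
rel [  8. 273.] [471.9  38.6] [ 9.9 14. ] 3.7
rel [330. 221.] [403.6 320.6] [87.1  6.4] 4.6
rel [330. 139.] [332.8 311.5] [ 6.3 18.6] 4.2
rel [292. 140.] [335.5 280.7] [ 7.1 17.8] 4.2
tray (0, 245, 512, 139) [510.  264.4] [153.6 526.7] 4.2
tray (272, 153, 58, 138) [411.9 296.2] [130.   48.7] 5.0
```

Call:
arm_command(motion=[[0,-0.027,-0.723,0,0],[0,-0.027,-0.723,0,0],[0,-0.027,-0.723,0,0],[0,-0.027,-0.723,0,0],[0,-0.027,-0.723,0,0],[0,-0.027,-0.723,0,0],[0,-0.027,-0.723,0,0]])

```text
time: 40.67
tool_pos: [0.4114, -0.0499, 0.2457]
orientation: [-0.037, 0.999, 0.0, -0.0]
ft_force: [0.5, 0.6, 0.5]
finger_gap: 0.0855
gripper_force: 0.0
```

Call:
arm_command(motion=[[0,-0.027,-0.723,0,0],[0,-0.027,-0.723,0,0],[0,-0.027,-0.723,0,0],[0,-0.027,-0.723,0,0],[0,-0.027,-0.723,0,0],[0,-0.027,-0.723,0,0],[0,-0.027,-0.723,0,0.038]])

```text
time: 41.55
tool_pos: [0.4451, -0.3521, 0.2451]
orientation: [0.025, 1.0, 0.0, -0.0]
ft_force: [0.4, -0.4, -0.5]
finger_gap: 0.0856
gripper_force: 0.0
```

Call:
arm_command(motion=[[0,0,0,0,0],[0,0,0,0,0],[0,0,0,0,0]])

```text
time: 41.92
tool_pos: [0.4448, -0.3494, 0.2456]
orientation: [0.022, 1.0, 0.0, -0.0]
ft_force: [0.4, 0.6, -0.0]
finger_gap: 0.0854
gripper_force: 0.0
```

```bash
python3 -c "
from h2 import *
im,c=look('w14')"
```

```text
41.975 [ 0.4448 -0.3494  0.2458] yaw deg -2.5370851256811022
tray (0, 233, 512, 151) [ 587.5 -354.2] [569.7 178.5] 87.4
tray (210, 152, 51, 126) [ 481.5 -369.9] [ 46.1 127.1] 86.6
```

Call:
arm_command(motion=[[0,-0.6,-0.3,0.6,0.002],[0,0,0,0.9,0],[0,0,0,0.75,0],[0,0,0,0.42,0],[0,0,0,0.15,0],[0,0,0,0,0],[0.7,0,0,0,0],[0.8,0,0,0,0]])

```text
time: 42.98
tool_pos: [0.4806, -0.3707, 0.0785]
orientation: [0.026, 1.0, -0.001, 0.001]
ft_force: [0.4, 0.4, -0.2]
finger_gap: 0.0515
gripper_force: 0.0
```

Call:
arm_command(motion=[[0.8,0,0,0,0],[0.8,0,0,0,0],[0.8,0,0,0,0]])

```text
time: 43.35
tool_pos: [0.4808, -0.3709, 0.0787]
orientation: [0.026, 1.0, -0.001, 0.001]
ft_force: [0.5, -0.2, 5.9]
finger_gap: 0.044
gripper_force: 62.5
```

Call:
arm_command(motion=[[0.8,0,0,-0.4,0],[0.8,0,0,-0.8,0],[0.8,0,0,-0.8,0],[0.8,0.113,0.736,0,0],[0.8,0.113,0.736,0,0],[0.8,0.113,0.736,0,0],[0.8,0.113,0.736,0,0],[0.8,0.113,0.736,0,0]])

```text
time: 44.35
tool_pos: [0.4569, -0.1464, 0.1966]
orientation: [0.026, 1.0, 0.0, -0.0]
ft_force: [0.8, 0.3, 0.5]
finger_gap: 0.0441
gripper_force: 61.8
```

Call:
arm_command(motion=[[0.8,0.113,0.736,0,0],[0.8,0.113,0.736,0,0],[0.8,0.113,0.736,0,0],[0.8,0.113,0.736,0,0],[0.8,0.113,0.736,0,0]])

```text
time: 44.98
tool_pos: [0.4345, 0.0757, 0.1967]
orientation: [0.026, 1.0, 0.0, 0.0]
ft_force: [-0.2, -0.6, -0.3]
finger_gap: 0.0442
gripper_force: 61.8
```

Call:
arm_command(motion=[[0.8,0.113,0.736,0,0],[0.8,0.113,0.736,0,0],[0.8,0.113,0.736,0,0],[0.8,0.113,0.736,0,0],[0.8,0.113,0.736,0,-0.04],[0.8,0,0,0,0],[0.8,0,0,0,0],[0.8,0,0,0,0]])

```text
time: 45.98
tool_pos: [0.4128, 0.2958, 0.1966]
orientation: [-0.036, 0.999, -0.0, -0.0]
ft_force: [0.2, -0.3, -1.6]
finger_gap: 0.0438
gripper_force: 61.8
```

```bash
python3 -c "
from h2 import *
s=r.get_state(); print(s['tool_pos'],s['orientation'],s['finger_gap'])
im=r.grab_frame('wrist'); cv2.imwrite('pics/w15.png',cv2.resize(im,(768,576)))"
```

```text
[0.4128 0.2958 0.1966] [-0.036   0.9994 -0.0002 -0.0002] 0.04381331021792003
```

View pics/w15.png

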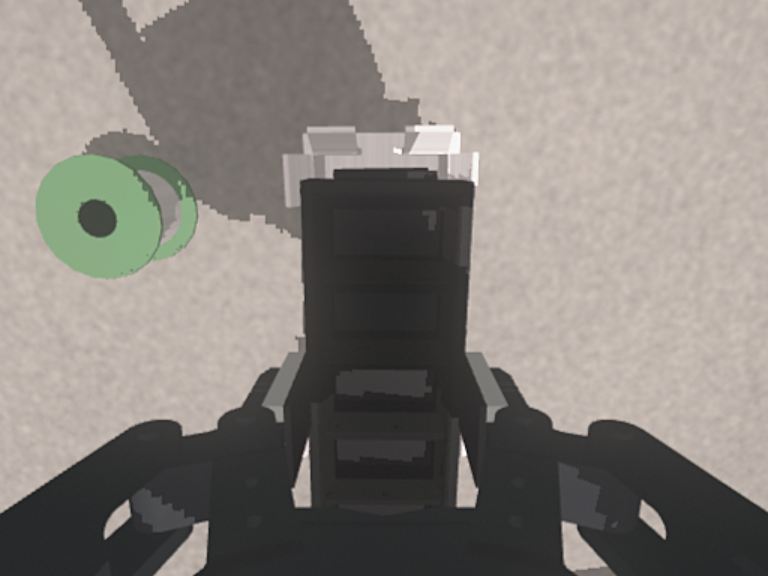

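Call:
arm_command(motion=[[0.8,-0.01,0,0.4,0],[0.8,0,0,0.4,0],[0.8,0,0,0.25,0],[0.8,0,0,0.12,0],[0.8,0,0,0.08,0],[0.8,0,0,0.04,0],[0.8,0,0,0.03,0],[0.8,0,0,0,0]])

```text
time: 47.02
tool_pos: [0.4135, 0.2968, 0.1179]
orientation: [-0.037, 0.999, 0.0, 0.0]
ft_force: [0.2, -0.4, -1.0]
finger_gap: 0.0441
gripper_force: 61.8
```

Call:
arm_command(motion=[[0.8,0,0,0.015,0],[0.8,0,0,0,0],[0.55,0,0,0,0],[0.45,0,0,0,0],[0.4,0,0,0,0],[0.4,0,0,-0.5,0],[0.2,0,0,-1,0]])

```text
time: 47.9
tool_pos: [0.4118, 0.2958, 0.2047]
orientation: [-0.037, 0.999, -0.002, -0.003]
ft_force: [1.1, 1.0, 0.4]
finger_gap: 0.0674
gripper_force: 0.0
```

Call:
arm_command(motion=[[0,0.35,-0.4,-0.7,0],[0,0.35,-0.3,0,0],[0,0,0,0,0],[0,0,0,0,0],[0,0,0,0,0]])

```text
time: 48.52
tool_pos: [0.3749, 0.2521, 0.2481]
orientation: [-0.037, 0.999, -0.0, -0.001]
ft_force: [-0.3, 0.4, -0.1]
finger_gap: 0.0853
gripper_force: 0.0
```

```bash
python3 -c "
from h2 import *
im,c=look('w16',.065)
a=im[100:320,200:400]; b=r.grab_frame('side')[100:260,80:280]; cv2.imwrite('pics/w16b.png',np.hstack([cv2.resize(a,(400,440)),cv2.copyMakeBorder(cv2.resize(b,(400,320)),0,120,0,0,cv2.BORDER_CONSTANT)]))"
```

```text
48.575 [0.3749 0.2521 0.2481] yaw deg 4.226501832568347
rel [ 10. 274.] [462.2  49.1] [ 9.4 16.7] 4.2
rel [262. 218.] [397.2 259.7] [63.4  8.1] 4.3
rel [293. 142.] [333.1 278.3] [ 5.3 15.3] 4.2
rel [331. 142.] [331.4 307.3] [ 7.4 16.8] 9.4
tray (0, 245, 512, 139) [497.9 262. ] [146.4 501.8] 4.2
tray (273, 156, 64, 147) [411.4 295.5] [133.4  51.5] 4.2
```

View pics/w16b.png

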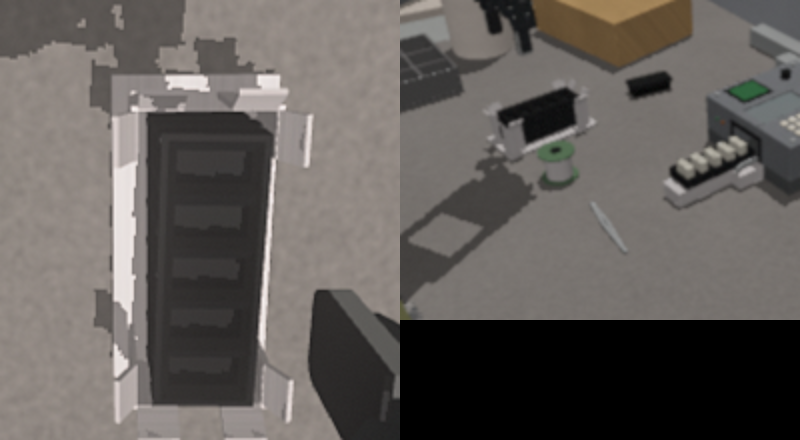

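Call:
arm_command(motion=[[1,-0.186,-0.697,0,0],[1,-0.186,-0.697,0,0],[1,-0.186,-0.697,0,0],[1,-0.186,-0.697,0,0],[1,-0.186,-0.697,0,0],[1,-0.186,-0.697,0,0.01],[1,0,0,0,0],[1,0,0,0,0]])

```text
time: 49.62
tool_pos: [0.4598, 0.0068, 0.2483]
orientation: [-0.021, 1.0, 0.0, -0.001]
ft_force: [0.4, -0.3, 0.4]
finger_gap: -0.0003
gripper_force: 0.0
```

Call:
arm_command(motion=[[1,0,0,0.6,0],[1,0,0,0.8,0],[1,0,0,0.7,0],[1,0,0,0.3,0],[1,0,0,0,0],[1,0,0,0,0]])

```text
time: 50.38
tool_pos: [0.4605, 0.0071, 0.1058]
orientation: [-0.022, 1.0, -0.0, 0.001]
ft_force: [0.2, 0.5, 0.6]
finger_gap: -0.0003
gripper_force: 0.0
```

Call:
arm_command(motion=[[1,-0.15,0,0.03,0],[1,-0.1,0,0,0],[1,-0.08,0,0,0],[1,-0.08,0,0,0],[1,-0.08,0,0,0],[1,-0.08,0,0,0],[1,-0.08,0,0,0],[1,-0.08,0,0,0]])

```text
time: 51.38
tool_pos: [0.5038, 0.0083, 0.1029]
orientation: [-0.021, 1.0, 0.0, -0.0]
ft_force: [-0.5, -0.2, 0.1]
finger_gap: -0.0001
gripper_force: 0.3
```

Call:
arm_command(motion=[[1,-0.08,0,0,0],[1,-0.08,0,0,0],[1,-0.08,0,0,0],[1,-0.08,0,0,0],[1,-0.08,0,0,0]])

```text
time: 52.0
tool_pos: [0.5279, 0.0093, 0.1029]
orientation: [-0.021, 1.0, -0.0, -0.0]
ft_force: [-0.1, -0.5, -0.2]
finger_gap: 0.0
gripper_force: 0.3
```

Call:
arm_command(motion=[[1,-0.08,0,0,0],[1,-0.08,0,0,0],[1,-0.08,0,0,0],[1,-0.08,0,0,0],[1,-0.08,0,0,0],[1,-0.08,0,0,0],[1,-0.08,0,0,0]])

```text
time: 52.88
tool_pos: [0.5599, 0.0102, 0.1027]
orientation: [-0.021, 1.0, -0.001, -0.003]
ft_force: [-9.0, -3.0, 6.2]
finger_gap: 0.0001
gripper_force: 4.3
```

Call:
arm_command(motion=[[1,-0.08,0,0,0],[1,-0.08,0,0,0],[1,-0.08,0,0,0]])

```text
time: 53.25
tool_pos: [0.574, 0.0106, 0.1027]
orientation: [-0.021, 1.0, -0.001, -0.003]
ft_force: [-10.7, -3.7, 7.4]
finger_gap: 0.0003
gripper_force: 5.1
```

Call:
arm_command(motion=[[1,-0.08,0,0,0],[1,-0.07,0,0,0]])

```text
time: 53.5
tool_pos: [0.582, 0.0112, 0.1026]
orientation: [-0.021, 1.0, -0.0, -0.005]
ft_force: [-18.8, -3.0, 14.2]
finger_gap: 0.0002
gripper_force: 9.9
```

Call:
arm_command(motion=[[1,-0.05,0,0,0]])

```text
time: 53.62
tool_pos: [0.5827, 0.0112, 0.1025]
orientation: [-0.021, 1.0, -0.001, -0.009]
ft_force: [-29.0, -4.4, 24.1]
finger_gap: -0.0003
gripper_force: 14.7
```

Stop reached; let go, retract, and check.

Call:
arm_command(motion=[[1,0.1,0,0,0],[1,0.1,0,0,0],[1,0.1,0,0,0],[1,0.15,0,0,0],[1,0.3,0,0,0],[1,0.5,0,0,0],[1,0.5,0,-0.5,0],[1,0.3,0,-0.9,0]])

```text
time: 54.62
tool_pos: [0.4621, 0.007, 0.1855]
orientation: [-0.021, 1.0, 0.001, -0.002]
ft_force: [1.5, 0.7, 1.0]
finger_gap: 0.0
gripper_force: 0.0
```

Call:
arm_command(motion=[[1,0,0,-0.9,0],[1,0,0,0,0],[1,0,0,0,0],[1,0,0,0,0]])

```text
time: 55.12
tool_pos: [0.4639, 0.0068, 0.2391]
orientation: [-0.021, 1.0, 0.0, -0.001]
ft_force: [-0.6, -0.2, 0.4]
finger_gap: -0.0002
gripper_force: 0.0
```

```bash
python3 -c "
from h2 import *
s=r.get_state(); print(s['tool_pos'],s['ft_force'])
b=r.grab_frame('side'); cv2.imwrite('pics/end.png',np.hstack([cv2.resize(b[110:230,110:330],(440,240)),cv2.resize(r.grab_frame('scene')[100:220,200:380],(360,240))]))"
```

```text
[0.4639 0.0068 0.2391] [-0.562  -0.2355  0.3848]
```

View pics/end.png

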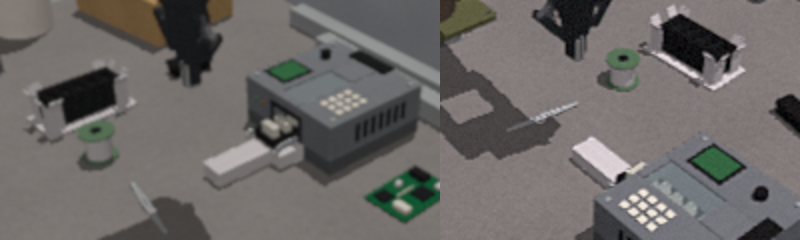

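The picture shows the tray held in the mouth with its relays standing, and the three trays stacked in the rack.

```bash
python3 -c "
from h import *
print(r.job_done())"
```

```text
the job is handed in; nothing more can be done
None
```

The job is handed in: all five relays stand in the tester's tray, the catch holds that tray in the tester, and both emptied trays are stacked upright on the one in the rack, finished at about 55 s.

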